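# Shim the soft foot of a booster pump

### The arm

A 6-joint arm with a two-finger parallel gripper is mounted at the origin on a cart in front of the work surface, level with it; the furniture and walls round the work are solid. World frame = base frame: x ahead of the robot, y to its left, z up, the work surface at z = 0. Lengths are in mm, angles in degrees, forces in N, time in s.
With the tool pointing down it reaches from about 300 to 850 mm from the base axis. Payload 4.2 kg.
Tool frame: the origin (TCP) lies on the centre line of the jaws, within the pads' length; the fingertips stand 14 mm ahead of it and the grasp point (between the pads) lies 5 mm behind it; z points along the fingers, y is the direction in which the jaws open and shut (so a half turn about z gives the same grasp; the last joint's range is limited). The gripper opens to 91 mm and grips with 3 to 60 N. Pads are 32 mm wide; open, the fingers measure 118 mm over their backs; the gripper's body (76 mm by 178 mm) begins 60 mm behind the grasp point.
Start: joints at [65.031, 18.312, 89.639, -0, 72.044, -1.146], TCP at [232.259, 526.021, 227.976] pointing down, gripper open.
Joint ranges: [-177.97, 177.97], [-48.28, 115.42], [12.27, 149.76], [-77.06, 257.06], [2.81, 150.46], [-146.56, 146.56]. Speed limits (degrees/s): [147.25, 147.25, 180, 180, 180, 180].

### API

Orientations are given as [roll, pitch, yaw] about the fixed x, y, z axes, in that order (R = Rz(yaw) Ry(pitch) Rx(roll)).
In Python, from workcell import env gives the robot as it stands.
- The arm moves only by the tool play_rows, never from a script. Its argument "increments" is a list of rows, each a list of 5 numbers: the shift along the world's x, y, z in mm, then the turn about the world's z in degrees, then the closure, from 0 (fully open) to 1 (shut). In form: [[x, y, z, yaw, fingers], ...]. A call has 1 to 20 rows; each row shifts and turns the commanded pose from where the row before left it; what a row does not reach is not made up. A row lasts 1/8 s, in which the tool goes at most 62.5 mm and 10.7 degrees, less where a joint would pass 70% of its speed; a pose out of reach is approached as far as the arm can. A call is refused whole if a number of a shift passes 62.5 or a number of a turn 10.7, either way. A call with a gripper value outside its range is refused whole. The fingers move at their own pace and stop on an object; "newtons" is the grip in N (left out, the last holds). Time passes only in rows, so rows that do not move let the fingers close. It gives the time, the measured TCP pose, the force and the opening at its end, in the units of the state.
- env.state(): the state, without advancing time (a new reading comes with each control period).
- env.grab_frame(name): name is "scene" or "top" or "wrist"; returns the picture (420x560x3 uint8, red, green, blue); there is no depth.
- env.calibration(name): a dict with "fx", "fy", "cx", "cy" (pixels), "R" (3x3) and "t" (3): a world point X has camera coordinates R X + t; the wrist camera has in their place "hand_eye" (4x4, takes a point from camera to tool coordinates, whose origin is the TCP and whose axes are the flange's). Camera axes: x right, y down, z forward; pixel columns grow to the right and rows downward; lengths in mm; the calibration is good to about 2 mm. A picture is of the moment at which its call begins: read the wrist's pose just before it. calibration takes no time and is no camera call.
- env.job_done(): hands the job in, once; it reports no verdict.
The state is a dict: "time_s": time; "qpos": joint angles; "qvel": joint speeds; "effort": joint torques, N m; "ee_pos": TCP position; "ee_rot": TCP orientation; "force": force on the tool from outside, world axes, zero at the start; "torque": the same for the moment, N m; "gripper_width": finger opening in mm.
Only numpy, scipy, OpenCV 4.12 (cv2) and the standard library are available. Lean on these libraries where they do the work, as an engineer would, in place of code of your own. Each camera call takes 0.05 s, during which the arm holds its last target.

### The job

Draw the slotted brass shim straight and level out of its storage holder by its red tab, then slide it slot first into the gap under the overhanging front foot of the green pump, astride the hold-down bolt, until it is fully home against that bolt; a spring plunger under the foot resists the last bit. Do not ram it, leave it square and flat in the gap, let go, and leave the tin and the fittings standing about undisturbed.

Things in the scene. Friction and masses are not known exactly. Their poses are not given: they have to be found in the camera images.
- shim_tab (a point): Centre of the loose shim's upright red tab: 8 mm thick (x), 30 wide (y), 36 high (z; this point is 18 mm above the shim's underside). x points from the tab along the plate to the prong tips, z up. From the tab's front face (4 mm ahead of this point) a flat plate runs forward at the very bottom. At the start it lies in the holder.
- shim: The whole shim, 180 g: brass plate 6 mm thick, 54 wide, 90 long ahead of the tab's front face. A slot 14 mm wide, open at the front, splits its front 42 mm into two 20 mm prongs with rounded tips; the slot's blind end lies 48 mm ahead of the tab's front face. Origin: underside, below the tab's front face; axes as shim_tab.
- shim_tip (a point): Point midway between the shim's two prong tips, at half the plate's thickness: 94 mm ahead of shim_tab along x and 15 mm below it.
- holder_mouth (a point): Fixed grey storage holder: middle of its channel floor at the mouth, 20 mm above the table; x points into the channel, y across, z up. The flat channel is 56 mm wide, 8.5 high (shim play 2 and 2.5 mm). The shim lies in it, x along the channel, tab 44 to 54 mm before the mouth; it comes out along -x. The floor runs on 30 mm before the mouth as an open lip. Box 100 deep, 74 wide, top 35.5 mm over the table.
- foot_gap (a point): Point on the pump's steel bed plate (12 mm above the table) under the middle of the front face of its overhanging green foot; x points into the gap, y across, z up. Foot 70 mm wide, 85 deep; underside 8 mm above the bed plate (shim plus 2), top 32 mm above it. Flat bed plate, 110 mm wide, from 120 mm before this point. Home: shim_tab at x = -12 mm.
- bolt (a point): Fixed upright hold-down bolt in the gap, 10 mm diameter, on the centre line 45 mm behind the foot's front face (point at bed plate level). The shim's slot goes astride it with 2 mm play each side and its blind end stops on it: the tab's front face is then 8 mm before the foot, too close for a finger between. Its hex head on the foot rises 45 mm over the bed plate.
- plunger_tip (a point): Hidden spring plunger under the foot, centre line, 25 mm behind its front face (point at bed plate level). The shim's solid part meets it when the tab's front face is about 29 mm before the foot; it presses down with about 2 N and the shim then sticks and slips: pushes of 5 to 16 N may be needed from there until home, so a light force stop can halt too early.
- pump: Green booster pump, fixed, with bed plate, foot and bolt; origin 12 mm below foot_gap, same axes. The casing begins 83 mm behind the foot's front face and reaches 160 mm above the table.
- o_ring_tin: Loose round white tin, 57 mm across, 26 mm high, between pump and holder; bystander. Origin at the centre of its underside.
- adapter_brass: Loose brass adapter standing upright, about 25 mm across, 42 mm high, between pump and holder, nearer the robot; bystander. Origin at its underside.
- valve_body: Loose white cylinder valve, 43 x 66 x 72 mm, standing on the right; bystander. Origin at its underside.
Mind the look-alikes: they are no part of the job. Of the things that look like the shim, the largest one is meant.

How it is judged:
By the outcome, as a careful person would: the job done as asked, in the order asked, and still so for the second after the job is handed in, with the robot touching nothing.
It also fails if it takes over 58 s, if anything falls off the work surface, if the arm or the gripper's body presses on something with over 40 N, if the wrist force passes 120 N, or if a joint passes its speed limit or range.

## Working session

There is one attempt and no reset: what is moved stays moved. The work goes in short steps, Python scripts to look and compute and a tool call to move; the robot and the scene stay as the last step left them, time stands still between calls to the robot, and variables do not carry over. Pictures are saved under pics/ and viewed, and the job is handed in when it is done.

Besides the shell and the picture viewer there is one more tool, called after "Request:" as a command line: name --pt "numbers of a row" for each row, then --argument value for the rest. play_rows: Moves the arm, as the interface text tells. Its arguments: {"type":"object","properties":{"increments":{"type":"array"},"newtons":{"type":"number"}},"required":["increments"]}

```bash
mkdir -p pics
python3 - <<'E'
from workcell import env
import cv2,json
print(env.state())
for n in ("scene","top","wrist"):
    im=env.grab_frame(n); cv2.imwrite(f"pics/{n}0.png",im[:,:,::-1])
    print(n,env.calibration(n))
E
```

```text
{'time_s': 0.0, 'qpos': array([ 6.50299673e+01,  1.83516913e+01,  8.97056085e+01,  8.03995826e-04,
        7.20419532e+01, -1.14477626e+00]), 'qvel': array([ 0.01747134, -0.06885895, -0.06892674,  0.0247841 ,  0.06973148,
        0.06478966]), 'effort': array([-1.54216508e-03, -4.12447500e+01, -2.31972742e+01,  7.28238327e-02,
        4.58214688e-02, -1.37609377e-04]), 'ee_pos': array([232.0593681 , 525.58529161, 227.12514295]), 'ee_rot': array([-1.79900782e+02, -2.74719554e-03,  1.56174493e+02]), 'force': array([ 0.03520061, -0.02846509,  0.57909439]), 'torque': array([ 0.03534881, -0.05628   ,  0.01755744]), 'gripper_width': 91.1537017383431}
scene {'fx': 457.5499423387672, 'fy': 457.5499423387672, 'cx': 279.49178231299163, 'cy': 204.74863327095997, 'R': array([[ 0.61316106, -0.78980533, -0.01552626],
       [-0.40066102, -0.29399192, -0.86777848],
       [ 0.68081148,  0.53830874, -0.4967086 ]]), 't': array([-419.05404944,  240.16267102,  735.03114582])}
top {'fx': 411.01852120027195, 'fy': 411.01852120027195, 'cx': 280.19224137203906, 'cy': 214.0652648179543, 'R': array([[ 0.0231246 , -0.99964998,  0.01285187],
       [-0.99030313, -0.02466605, -0.13671612],
       [ 0.13698527, -0.00956574, -0.9905269 ]]), 't': array([ -94.22348442,  554.84841456, 1127.56406739])}
wrist {'fx': 289.3223609268787, 'fy': 289.3223609268787, 'cx': 279.7356480858249, 'cy': 212.9586307490478, 'hand_eye': array([[-1.37018292e-03, -9.67299875e-01, -2.53631771e-01,
         7.01324771e+01],
       [ 9.99998940e-01, -1.45039912e-03,  1.29279614e-04,
         6.59281422e-01],
       [-4.92919452e-04, -2.53631325e-01,  9.67300836e-01,
        -1.56180180e+02],
       [ 0.00000000e+00,  0.00000000e+00,  0.00000000e+00,
         1.00000000e+00]])}
```

View pics/scene0.png

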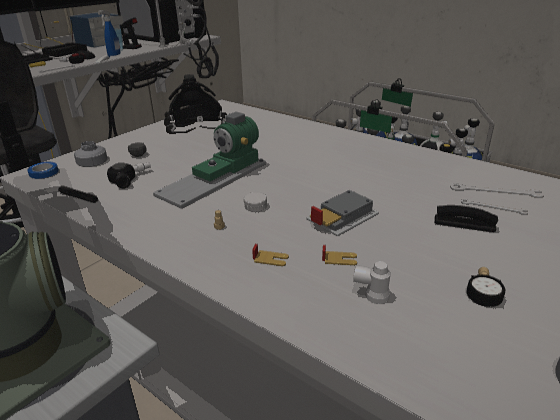

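View pics/top0.png

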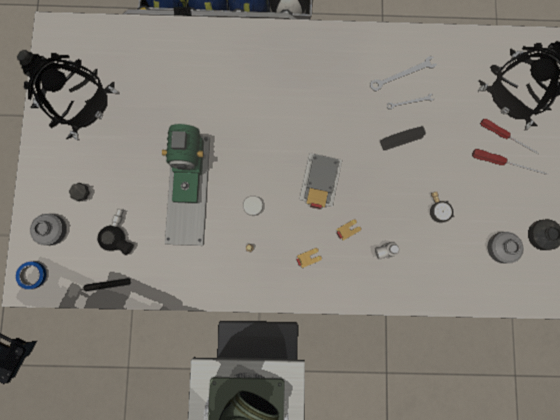

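View pics/wrist0.png

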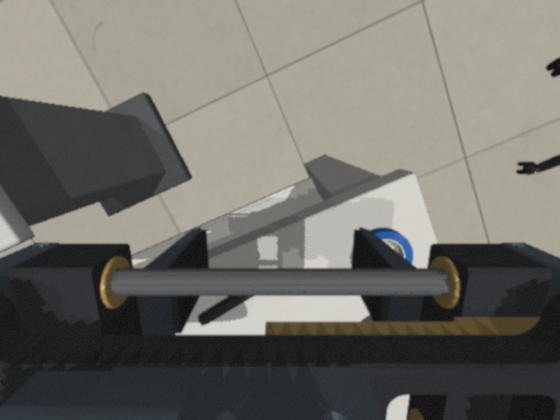

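Three shim-like things show in the top image: (318,200), in the grey holder; (310,258) and (348,229), both loose on the table. The one in the holder is the largest and matches the description. I'll enlarge it to confirm.

```bash
cat > h.py <<'E'
import numpy as np,cv2
from workcell import env
from scipy.spatial.transform import Rotation as Ro
def cam(n,st=None):
    c=env.calibration(n)
    K=np.array([[c['fx'],0,c['cx']],[0,c['fy'],c['cy']],[0,0,1]])
    if 'R' in c: return K,np.array(c['R']),np.array(c['t'])
    T=np.eye(4);T[:3,:3]=Ro.from_euler('xyz',st['ee_rot'],degrees=True).as_matrix();T[:3,3]=st['ee_pos']
    M=np.linalg.inv(T@np.array(c['hand_eye'])); return K,M[:3,:3],M[:3,3]
def ray(C,u,v,z):
    K,R,t=C; d=R.T@np.linalg.inv(K)@[u,v,1]; o=-R.T@t
    return o+d*(z-o[2])/d[2]
def proj(C,P):
    K,R,t=C; p=(R@np.atleast_2d(P).T).T+t; q=(K@p.T).T; return q[:,:2]/q[:,2:]
E
python3 - <<'E'
from h import *
a=cv2.imread('pics/top0.png')[140:280,290:370]; b=cv2.imread('pics/top0.png')[110:255,155:225]
s=cv2.imread('pics/scene0.png')[170:280,240:390]
s2=cv2.imread('pics/scene0.png')[100:210,150:300]
cv2.imwrite('pics/c1.png',np.hstack([cv2.resize(a,(330,580),interpolation=2),cv2.resize(b,(280,580),interpolation=2)]))
cv2.imwrite('pics/c2.png',cv2.resize(s,None,fx=5,fy=5,interpolation=2))
cv2.imwrite('pics/c3.png',cv2.resize(s2,None,fx=5,fy=5,interpolation=2))
C=cam('top')
for n,u,v,z in [('tab',316,206,45),('holder',322,172,35),('foot',186,185,44),('tin',253,205,26),('adapter',250,247,42),('valve',387,250,50),('bedfrontL',166,244,12),('bedfrontR',204,244,12),('sm',310,258,0),('sm2',348,229,0)]:
    print(n,ray(C,u,v,z).round(0))
E
```

```text
tab [ 582. -182.   45.]
holder [ 683. -199.   35.]
foot [633. 189.  44.]
tin [583.  -2.  26.]
adapter [461.   1.  42.]
valve [ 462. -381.   50.]
bedfrontL [466. 244.  12.]
bedfrontR [469. 135.  12.]
sm [ 436. -170.    0.]
sm2 [ 523. -281.    0.]
```

View pics/c1.png

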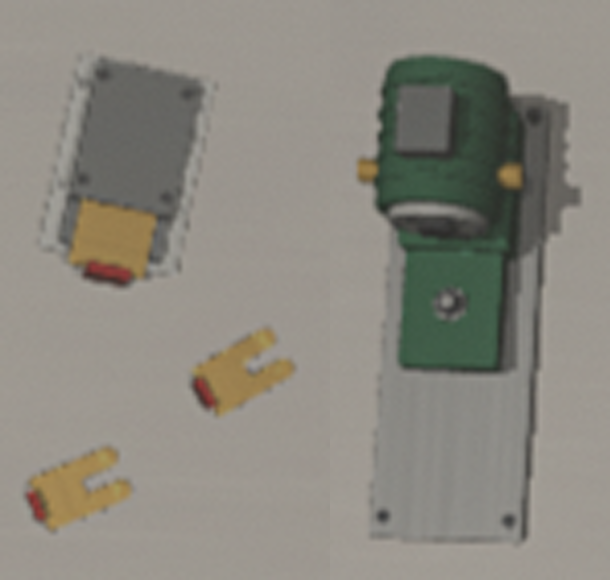

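View pics/c2.png

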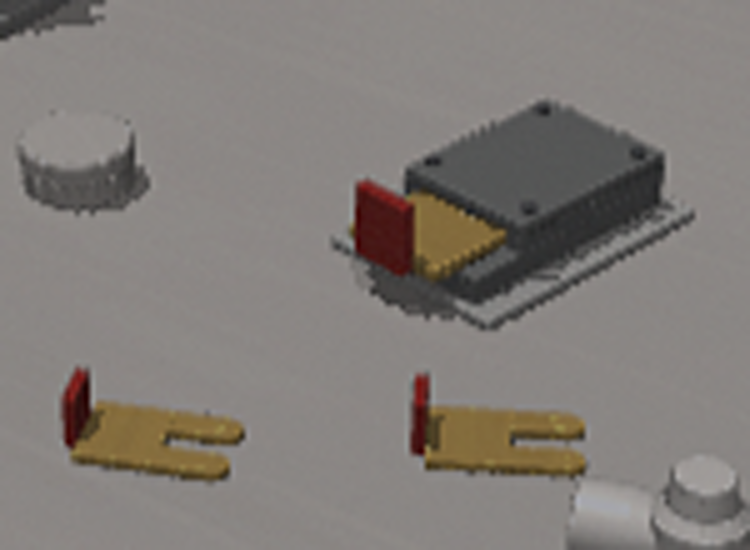

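View pics/c3.png

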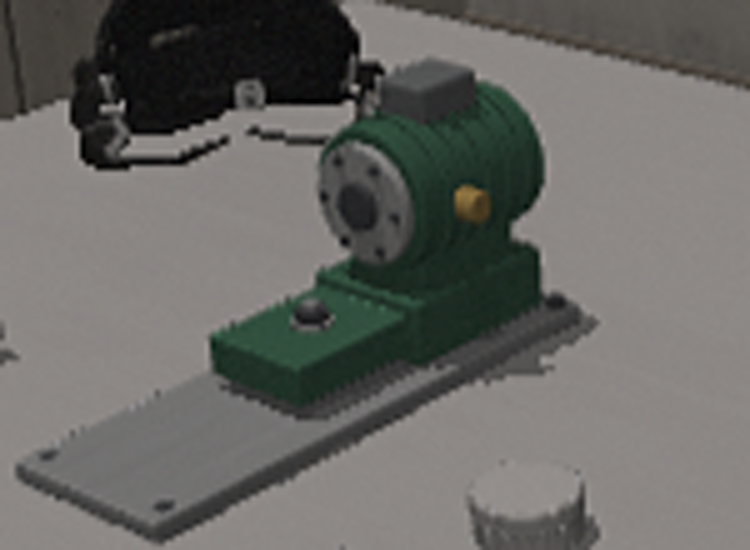

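The crops confirm it: the shim in the holder, red tab facing the robot, is clearly larger than the two loose ones. Next I'll move the wrist camera over the pump foot.

Request:
play_rows --pt "34 -28 0 2.2 0" --pt "34 -28 0 2.2 0" --pt "34 -28 0 2.2 0" --pt "34 -28 0 2.2 0" --pt "34 -28 0 2.2 0" --pt "34 -28 0 2.2 0" --pt "34 -28 0 2.2 0" --pt "34 -28 0 2.2 0" --pt "34 -28 0 2.2 0" --pt "34 -28 0 2.2 0" --pt "34 -28 0 2.2 0" --pt "34 -28 0 1.8 0" --pt "0 0 0 0 0" --pt "0 0 0 0 0" --pt "0 0 0 0 0"

```text
time_s: 2.02
ee_pos: [639.4, 190.9, 228.1]
ee_rot: [180.0, -0.0, -177.8]
force: [0.2, 0.2, -0.4]
gripper_width: 91.2
```

```bash
cat >> h.py <<'E'
def look(name,f):
    st=env.state(); im=env.grab_frame(name)[:,:,::-1].copy(); cv2.imwrite(f'pics/{f}.png',im)
    np.save(f'pics/{f}.npy',np.r_[st['ee_pos'],st['ee_rot']]); print(st['time_s'],st['ee_pos'].round(2),st['ee_rot'].round(2),st['force'].round(2),round(st['gripper_width'],2)); return im
def load(f):
    p=np.load(f'pics/{f}.npy'); return cv2.imread(f'pics/{f}.png'),cam('wrist',dict(ee_pos=p[:3],ee_rot=p[3:]))
E
python3 -c "
from h import *
look('wrist','w1')"
```

```text
2.025 [639.35 190.93 228.05] [ 1.7998e+02 -3.0000e-02 -1.7776e+02] [ 0.25  0.17 -0.39] 91.17
```

View pics/w1.png

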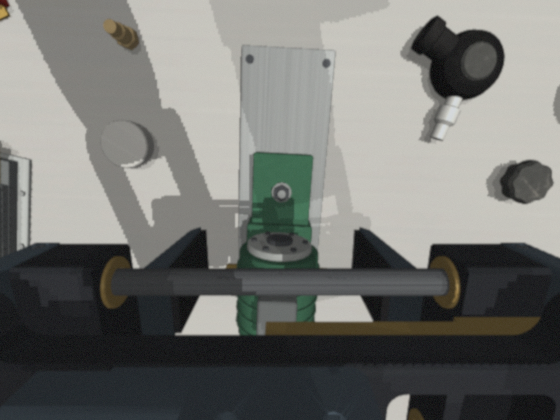

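The wrist view shows the bed plate at columns 240-335 from row 45, the foot's front edge at row 153 (columns 254-313), and the bolt head at (282,192). I'll enlarge it.

```bash
python3 -c "
from h import *
a=cv2.imread('pics/w1.png')[35:235,225:355]
cv2.imwrite('pics/c4.png',cv2.resize(a[:75],None,fx=6,fy=6,interpolation=2))
cv2.imwrite('pics/c5.png',cv2.resize(a[105:175],None,fx=6,fy=6,interpolation=2))"
```

```text
(no output)
```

View pics/c4.png

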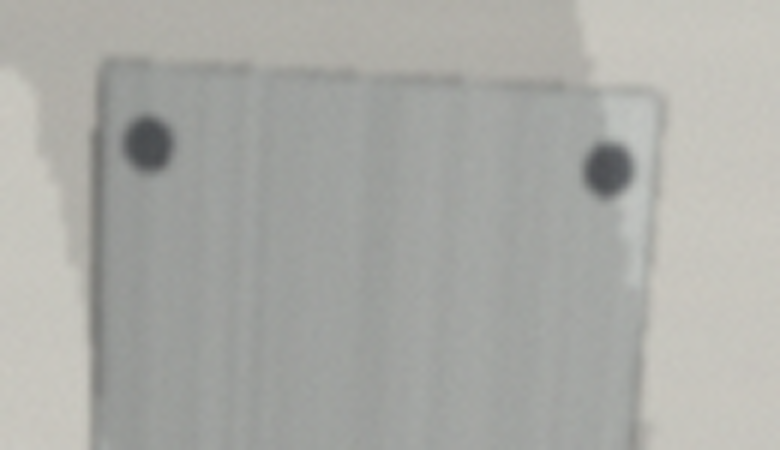

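View pics/c5.png

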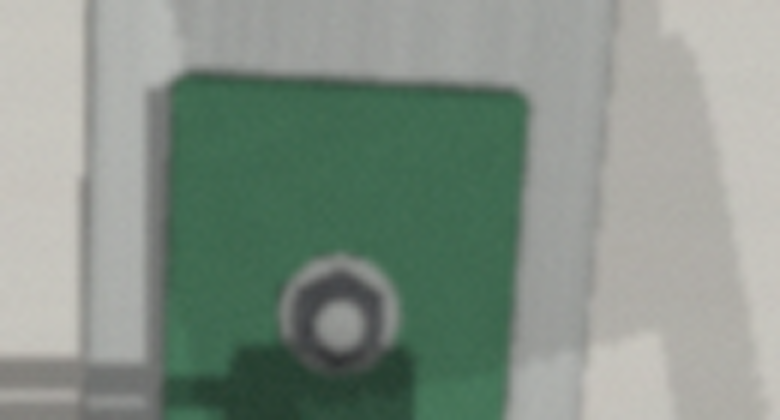

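```bash
python3 -c "
from h import *
_,C=load('w1')
T=cam('top')
f=lambda x,y,r0:(225+(x+.5)/6-.5,r0+(y+.5)/6-.5)
P={}
for n,x,y,r,z in [('bL',100,60,35,12),('bR',663,92,35,12),('bLs',91,450,35,12),('bRs',636,450,35,12),('fL',168,75,140,44),('fR',527,93,140,44),('fLs',162,420,140,44),('fRs',507,400,140,44),('head',340,321,140,57),('washer',340,313,140,45.5)]:
    P[n]=ray(C,*f(x,y,r),z); print(n,P[n].round(1))
def ang(a,b): d=P[b]-P[a]; return np.degrees(np.arctan2(d[1],d[0])).round(2), np.hypot(*d[:2]).round(1)
for a,b in [('bL','bR'),('fL','fR'),('bL','bLs'),('bR','bRs'),('fL','fLs'),('fR','fRs')]: print(a,b,ang(a,b))
for n,(u,v,z) in dict(bL=(166,244.5,12),bR=(204.5,244.5,12)).items(): print('top',n,ray(T,u,v,z).round(1))
"
```

```text
bL [467.9 140.2  12. ]
bR [469.3 248.9  12. ]
bLs [538.9 138.7  12. ]
bRs [534.7 249.1  12. ]
fL [587.3 157.8  44. ]
fR [588.1 226.9  44. ]
fLs [655.6 157.6  44. ]
fRs [648.9 227.   44. ]
head [631.5 192.5  57. ]
washer [632.1 192.6  45.5]
bL bR (np.float64(89.25), np.float64(108.7))
fL fR (np.float64(89.35), np.float64(69.1))
bL bLs (np.float64(-1.24), np.float64(71.0))
bR bRs (np.float64(0.15), np.float64(65.4))
fL fLs (np.float64(-0.21), np.float64(68.3))
fR fRs (np.float64(0.01), np.float64(60.8))
top bL [464.5 243.8  12. ]
top bR [467.2 133.8  12. ]
```

```bash
cat >> h.py <<'E'
def edge(g,p,q,half=5,n=60):
    "subpixel edge points near segment p-q, robust line fit"
    p,q=np.array(p,float),np.array(q,float); d=(q-p)/np.linalg.norm(q-p); nn=np.array([-d[1],d[0]])
    pts=[]
    for s in np.linspace(0.05,.95,n):
        c=p+s*(q-p); k=np.arange(-half,half+.01,.25); l=c+k[:,None]*nn
        v=cv2.remap(g,l[:,0].astype(np.float32)[None],l[:,1].astype(np.float32)[None],cv2.INTER_LINEAR)[0]
        gr=np.abs(np.gradient(cv2.GaussianBlur(v[None],(0,0),2)[0])); i=gr.argmax(); pts.append(c+k[i]*nn)
    pts=np.array(pts,np.float32); vx,vy,x,y=cv2.fitLine(pts,cv2.DIST_HUBER,0,.01,.01).ravel()
    r=(pts-[x,y])@np.array([-vy,vx]); D=np.array([vx,vy]); o=np.array([x,y])
    return o+D*((p-o)@D), o+D*((q-o)@D), np.median(abs(r))
E
python3 -c "
from h import *
im,C=load('w1'); g=cv2.cvtColor(im,cv2.COLOR_BGR2GRAY).astype(np.float32)
sat=im.astype(np.float32); green=sat[:,:,1]-sat[:,:,2]
for n,p,q,z,img in [('foot front',(257,152.4),(309,154.8),44,green),('foot L',(252.7,158),(252,205),44,green),('foot R',(312.5,160),(309.5,205),44,green),('bed front',(246,45),(330,49.5),12,g),('bedL',(240.5,60),(239,150),12,g),('bedR',(334,60),(325,200),12,g)]:
    a,b,r=edge(img,p,q,4); A,B=ray(C,*a,z),ray(C,*b,z); d=B-A
    print(n,a.round(1),b.round(1),r.round(2),A.round(1),B.round(1),np.degrees(np.arctan2(d[1],d[0])).round(2))
"
```

```text
foot front [257.  152.3] [309.  155.1] 0.06 [587.4 162.9  44. ] [588.2 223.   44. ] 89.18
foot L [253.4 158. ] [251.9 205. ] 0.07 [594.  158.9  44. ] [649.9 157.9  44. ] -1.07
foot R [312.1 160. ] [308.7 204.9] 0.05 [593.6 226.9  44. ] [647.2 226.4  44. ] -0.59
bed front [246.1  44.1] [330.   48.8] 0.17 [467.2 145.7  12. ] [468.4 243.   12. ] 89.3
bedL [239.8  60. ] [238.3 150. ] 0.09 [484.1 138.6  12. ] [587.1 137.   12. ] -0.86
bedR [335.3  60.1] [322.4 199.8] 0.14 [480. 250.  12.] [646.9 247.5  12. ] -0.87
```

Pump, in the wrist camera's frame: foot_gap ≈ (587.6, 192.8), yaw ≈ -0.8°, with six edges agreeing. Next I'll view the holder.

Request:
play_rows --pt "1 -39 -2 -1.2 0" --pt "1 -39 -2 -1.2 0" --pt "1 -39 -5 -1.2 0" --pt "1 -39 -10 -1.2 0" --pt "1 -39 -10 -1.2 0" --pt "1 -39 -10 -1.2 0" --pt "1 -39 -10 -1.2 0" --pt "1 -39 -15 -1.2 0" --pt "2 -39 -15 -1.2 0" --pt "3 -34 -9 -1.2 0" --pt "0 0 0 0 0" --pt "0 0 0 0 0" --pt "0 0 0 0 0"

```text
time_s: 3.7
ee_pos: [653.5, -193.6, 140.7]
ee_rot: [180.0, 0.0, 170.3]
force: [-0.5, -0.1, -0.1]
gripper_width: 91.1
```

```bash
python3 -c "
from h import *
look('wrist','w2')"
```

```text
3.7 [ 653.52 -193.57  140.68] [1.7998e+02 5.0000e-02 1.7027e+02] [-0.53 -0.07 -0.07] 91.08
```

View pics/w2.png

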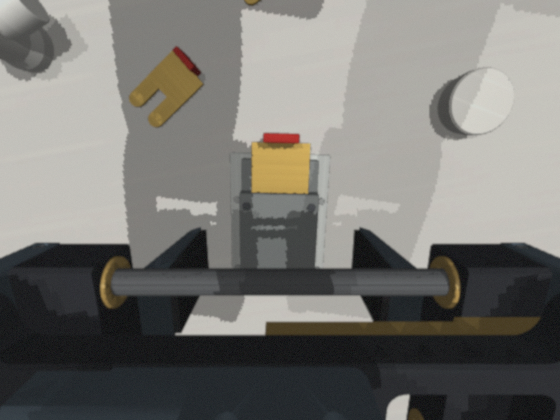

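The target shim sits in the holder: red tab at (281,138), plate at columns 251-310 and rows 142-193, holder mouth near row 193. I'll enlarge it.

```bash
python3 -c "
from h import *
a=cv2.imread('pics/w2.png')[120:220,220:345]
cv2.imwrite('pics/c6.png',cv2.resize(a,None,fx=6,fy=6,interpolation=2))"
```

```text
(no output)
```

View pics/c6.png

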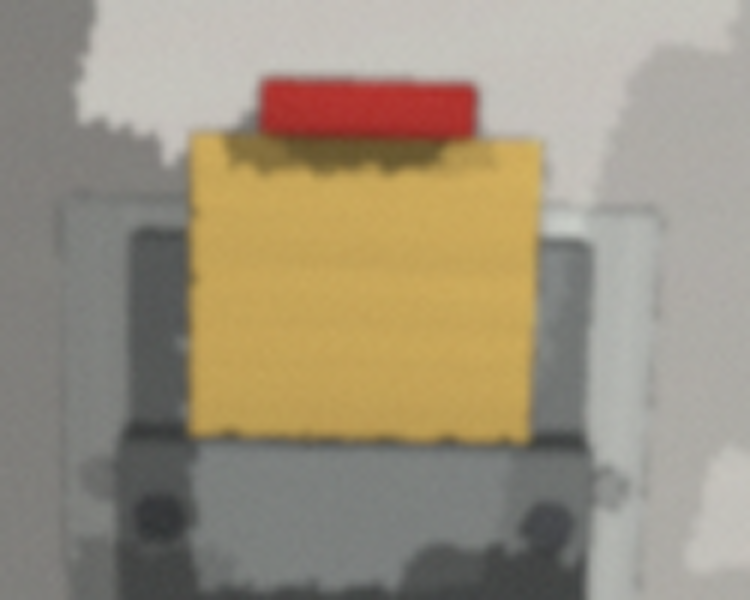

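```bash
python3 -c "
from h import *
im,C=load('w2'); g=cv2.cvtColor(im,cv2.COLOR_BGR2GRAY).astype(np.float32)
I=im.astype(np.float32); red=I[:,:,1]-I[:,:,0]+0; yel=I[:,:,2]-I[:,:,0]; gr=I[:,:,1]
f=lambda x,y:(220+(x+.5)/6-.5,120+(y+.5)/6-.5)
for n,p,q,z,img in [('tab rear',(270,77),(470,85),56,gr),('tab front',(270,133),(470,137),56,gr),('tab L',(262,82),(260,132),56,yel),('tab R',(477,88),(473,134),56,yel),('plate L',(190,150),(188,430),26,yel),('plate R',(542,150),(531,430),26,yel),('mouth',(205,437),(520,443),35.5,yel),('boxL',(122,450),(118,590),35.5,g),('boxR',(587,450),(583,590),35.5,g),('lip front',(140,228),(180,229),20,g)]:
    a,b,r=edge(img,f(*p),f(*q),3 if 'tab' not in n else 2); A,B=ray(C,*a,z),ray(C,*b,z); d=B-A
    print(n,a.round(1),b.round(1),r.round(2),A.round(1),B.round(1),np.degrees(np.arctan2(d[1],d[0])).round(2))
"
```

```text
tab rear [264.6 132.5] [297.9 133.5] 0.1 [ 579.1 -192.6   56. ] [ 584.4 -166.4   56. ] 78.53
tab front [264.6 142.5] [297.9 143. ] 0.13 [ 586.8 -194.1   56. ] [ 591.8 -167.6   56. ] 79.33
tab L [263.5 133.3] [262.7 141.6] 0.09 [ 579.6 -193.6   56. ] [ 585.8 -195.4   56. ] -16.36
tab R [298.6 134.2] [298.5 141.9] 0.06 [ 585.1 -165.9   56. ] [ 591. -167.   56.] -9.93
plate L [251.2 144.6] [251.  191.3] 0.06 [ 586.8 -208.    26. ] [ 629.1 -216.6   26. ] -11.54
plate R [309.7 144.6] [307.8 191.2] 0.0 [ 595.9 -155.5   26. ] [ 638.3 -163.4   26. ] -10.61
mouth [253.8 192.1] [306.2 193.5] 0.07 [ 628.7 -213.    35.5] [ 638.2 -165.8   35.5] 78.64
boxL [238.4 194.6] [239.1 217.9] 0.13 [ 628.6 -227.3   35.5] [ 650.5 -231.3   35.5] -10.38
boxR [319.2 194.7] [317.3 218. ] 0.14 [ 641.4 -154.2   35.5] [ 663.  -159.    35.5] -12.56
lip front [242.9 157.3] [249.6 157.5] 0.0 [ 597.  -218.6   20. ] [ 598.2 -212.4   20. ] 78.78
```

Tab centre ≈ (585.4, -180.4), shim yaw ≈ -11.1°. I'll grip across the 30 mm width with the tab near the front of the pads. That keeps the fingers clear of the foot at home and above the plate.

Request:
play_rows --pt "-26 5 0 -0.5 0" --pt "-26 5 0 -0.5 0" --pt "-27 5.4 -10 -0.4 0" --pt "-0.4 0 -30 0 0" --pt "0 0 -30 0 0" --pt "0 0 -17.7 0 0" --pt "0 0 -10 0 0" --pt "0 0 0 0 0" --pt "0 0 0 0 0" --pt "0 0 0 0 0"

```text
time_s: 5.0
ee_pos: [574.4, -179.7, 43.2]
ee_rot: [-180.0, 0.1, 168.8]
force: [0.8, -0.2, -0.6]
gripper_width: 90.9
```

```bash
python3 -c "
from h import *
look('wrist','w3'); look('scene','s3')
a=cv2.imread('pics/s3.png')[150:270,250:400]; cv2.imwrite('pics/c7.png',cv2.resize(a,None,fx=5,fy=5,interpolation=2))"
```

```text
5.0 [ 574.43 -179.73   43.16] [-1.7999e+02  1.0000e-01  1.6878e+02] [ 0.77 -0.22 -0.57] 90.94
5.05 [ 574.31 -179.69   43.02] [-1.8000e+02  8.0000e-02  1.6878e+02] [0.25 0.41 0.51] 91.4
```

View pics/w3.png

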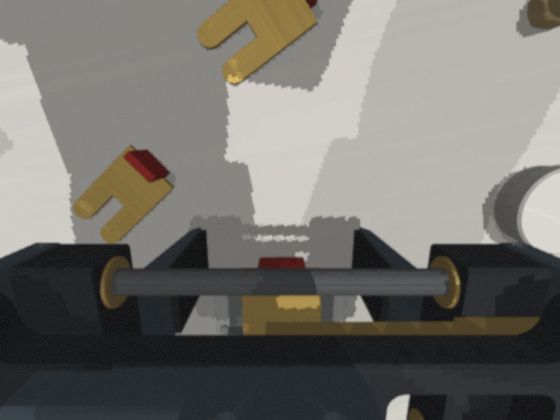

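View pics/c7.png

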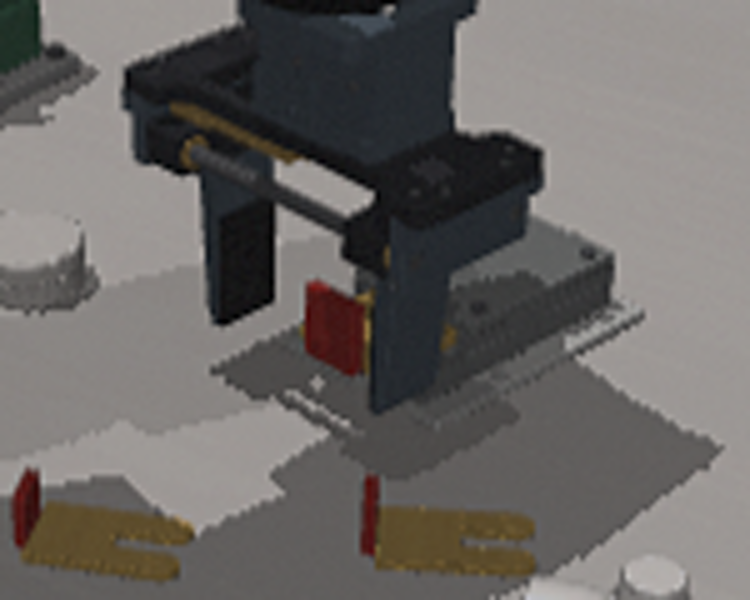

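The jaws straddle the red tab (at about (281,268) in the wrist view), and the fingertips look clear of the plate in the scene view. I'll nudge the centring and close gently.

Request:
play_rows --pt "0 1.2 0 0 0" --pt "0 0 0 0 0.3" --pt "0 0 0 0 0.6" --pt "0 0 0 0 1" --pt "0 0 0 0 1" --pt "0 0 0 0 1" --pt "0 0 0 0 1" --pt "0 0 0 0 1" --pt "0 0 0 0 1" --newtons 10

```text
time_s: 6.22
ee_pos: [573.9, -178.4, 42.3]
ee_rot: [180.0, 0.0, 168.8]
force: [0.0, -0.6, -0.3]
gripper_width: 30.2
```

```bash
python3 -c "
from h import *
look('wrist','w4');print(env.state()); look('scene','s4')
a=cv2.imread('pics/s4.png')[150:270,250:400]; cv2.imwrite('pics/c8.png',cv2.resize(a,None,fx=5,fy=5,interpolation=2))"
```

```text
6.225 [ 573.87 -178.4    42.28] [179.99   0.   168.77] [ 0.02 -0.57 -0.3 ] 30.19
{'time_s': 6.275, 'qpos': array([-1.83689181e+01,  3.02285242e+01,  9.98392043e+01,  5.85997065e-03,
        4.99338457e+01, -9.71452865e+01]), 'qvel': array([ 0.02970042, -0.00826726,  0.01405555,  0.03640594,  0.00017107,
       -0.01394208]), 'effort': array([ 1.26061589e-01, -4.69188058e+01, -1.80612803e+01,  7.00556520e-04,
        6.74722111e-02, -1.89483608e-02]), 'ee_pos': array([ 573.85304698, -178.40586385,   42.26255393]), 'ee_rot': array([ 1.79995354e+02, -1.00434558e-03,  1.68772596e+02]), 'force': array([-0.03378963, -0.85711207, -0.16977019]), 'torque': array([-0.01472019,  0.00408745, -0.07333343]), 'gripper_width': 29.52529042134099}
6.275 [ 573.85 -178.41   42.26] [180.    -0.   168.77] [-0.03 -0.86 -0.17] 29.53
```

View pics/c8.png

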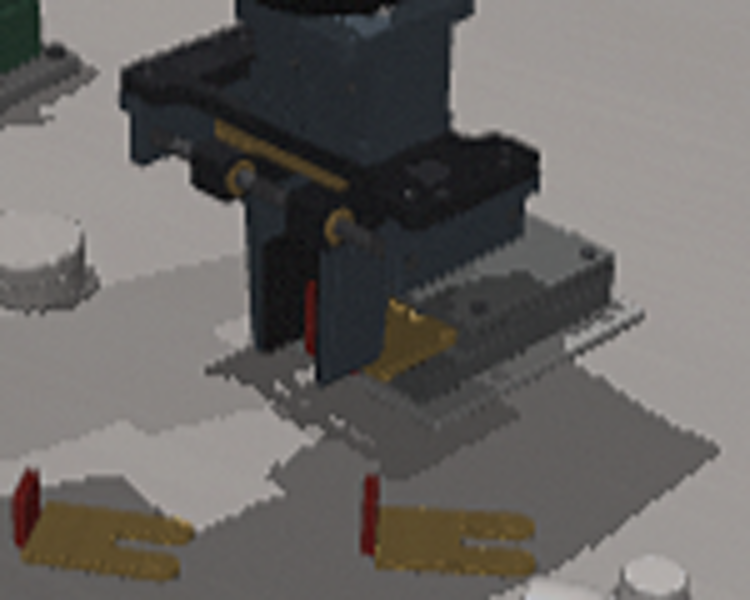

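View pics/w4.png

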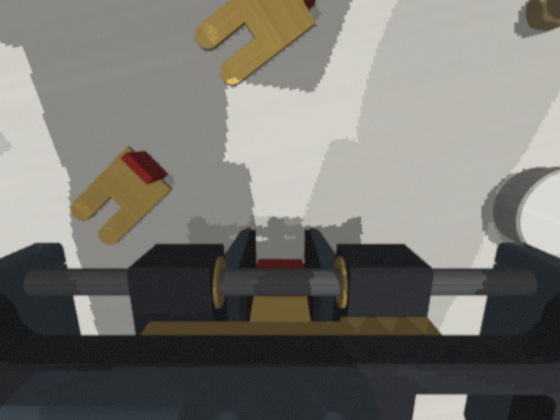

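The jaws hold the tab at 30 mm with negligible force. I'll firm the grip, lift 1 mm inside the play, and draw it straight out along -x of the holder.

Request:
play_rows --pt "0 0 0 0 1" --pt "0 0 0 0 1" --pt "0 0 0 0 1" --pt "0 0 1 0 1" --pt "-2 0.4 0 0 1" --pt "-4 0.8 0 0 1" --pt "-6 1.2 0 0 1" --newtons 40

```text
time_s: 7.2
ee_pos: [561.4, -175.8, 43.1]
ee_rot: [180.0, -0.0, 168.8]
force: [-0.2, 0.4, -1.7]
gripper_width: 29.5
```

```bash
python3 -c "
from h import *
look('wrist','w5')"
```

```text
7.2 [ 561.36 -175.82   43.11] [ 1.7999e+02 -3.0000e-02  1.6878e+02] [-0.25  0.43 -1.74] 29.45
```

Request:
play_rows --pt "-7.4 1.45 0 0 1" --pt "-7.4 1.45 0 0 1" --pt "-7.4 1.45 0 0 1" --pt "-7.4 1.45 0 0 1" --pt "-7.4 1.45 0 0 1" --pt "-7.4 1.45 0 0 1" --pt "-7.4 1.45 0 0 1" --pt "-7.4 1.45 0 0 1" --pt "-7.4 1.45 0 0 1" --pt "-7.4 1.45 0 0 1" --pt "0 0 0 0 1" --pt "0 0 0 0 1"

```text
time_s: 8.75
ee_pos: [488.2, -161.6, 43.4]
ee_rot: [-180.0, 0.0, 168.8]
force: [-0.1, -1.3, -1.7]
gripper_width: 29.7
```

```bash
python3 -c "
from h import *
look('wrist','w6'); look('scene','s6')
a=cv2.imread('pics/s6.png')[150:270,230:380]; cv2.imwrite('pics/c9.png',cv2.resize(a,None,fx=5,fy=5,interpolation=2))"
```

```text
8.75 [ 488.23 -161.62   43.4 ] [-1.8000e+02  5.0000e-02  1.6877e+02] [-0.14 -1.34 -1.69] 29.72
8.8 [ 488.28 -161.62   43.36] [-1.8000e+02  4.0000e-02  1.6878e+02] [-0.01 -0.96 -2.22] 29.95
```

View pics/c9.png

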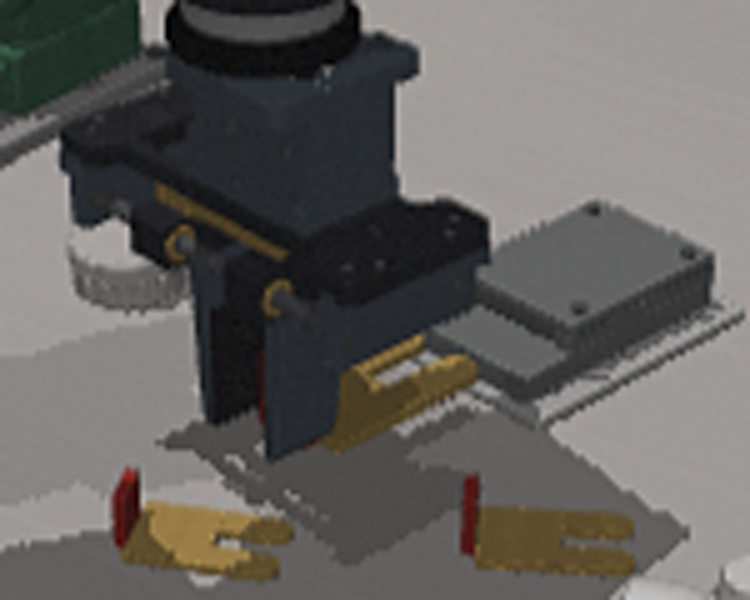

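View pics/w6.png

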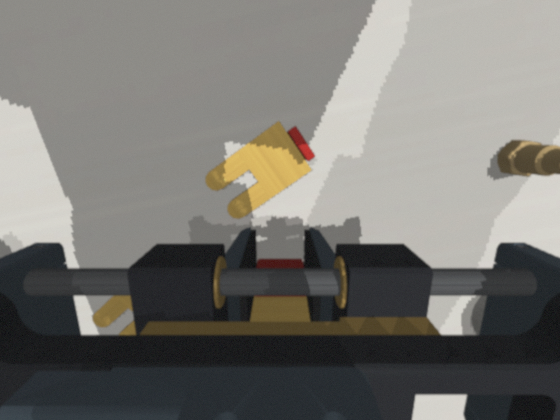

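The shim is fully out and level in the grip, with both prongs clear of the lip. Now I'll lift over the adapter and tin and carry it to just before the foot.

Request:
play_rows --pt "0 0 15 0 1" --pt "0 0 30 0 1" --pt "0 5 30 0 1" --pt "-2 20 0 1 1" --pt "-2 35 0 1 1" --pt "-2 38 0 1 1" --pt "-2 38 0 1 1" --pt "-2 38 0 1 1" --pt "-2 38 0 1 1" --pt "-2 38 0 1 1" --pt "-2 38 0 1 1" --pt "-2 35 0 1 1" --pt "-2 24 0 1 1" --pt "-0.6 9 0 0.4 1" --pt "0 0 -25 0 1" --pt "0 0 -25 0 1" --pt "0 0 -18 0 1" --pt "0 0 0 0 1" --pt "0 0 0 0 1" --pt "0 0 0 0 1"

```text
time_s: 11.35
ee_pos: [467.8, 194.7, 51.1]
ee_rot: [180.0, 0.1, 179.2]
force: [-0.4, -0.3, -2.6]
gripper_width: 29.6
```

```bash
python3 -c "
from h import *
look('wrist','w7'); look('scene','s7');look('top','t7')
a=cv2.imread('pics/s7.png')[110:230,130:280]; cv2.imwrite('pics/c10.png',cv2.resize(a,None,fx=5,fy=5,interpolation=2))
a=cv2.imread('pics/t7.png')[130:260,140:270]; cv2.imwrite('pics/c11.png',cv2.resize(a,None,fx=4.5,fy=4.5,interpolation=2))"
```

```text
11.35 [467.8  194.66  51.12] [1.7996e+02 9.0000e-02 1.7917e+02] [-0.36 -0.26 -2.62] 29.59
11.4 [467.73 194.65  51.08] [1.7996e+02 9.0000e-02 1.7917e+02] [ 0.16 -0.02 -2.6 ] 29.61
11.45 [467.67 194.63  50.98] [1.7996e+02 8.0000e-02 1.7917e+02] [-0.44 -0.66 -2.69] 29.71
```

View pics/c10.png

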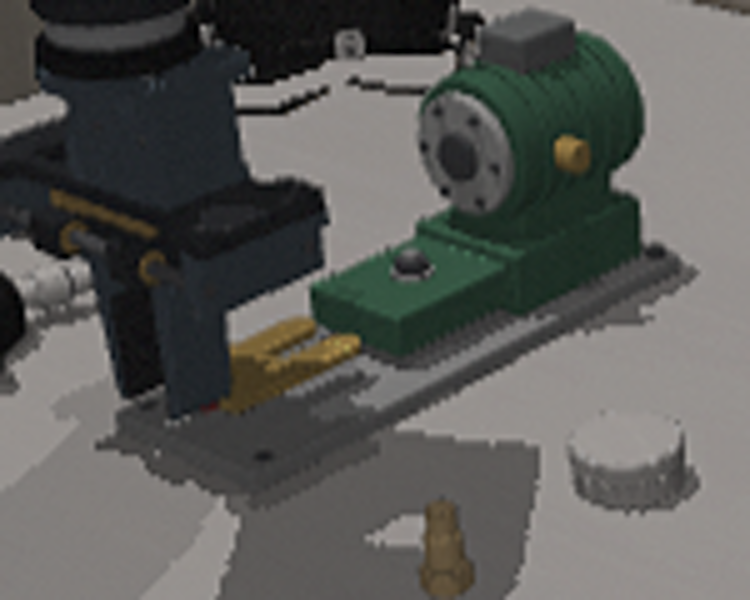

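View pics/c11.png

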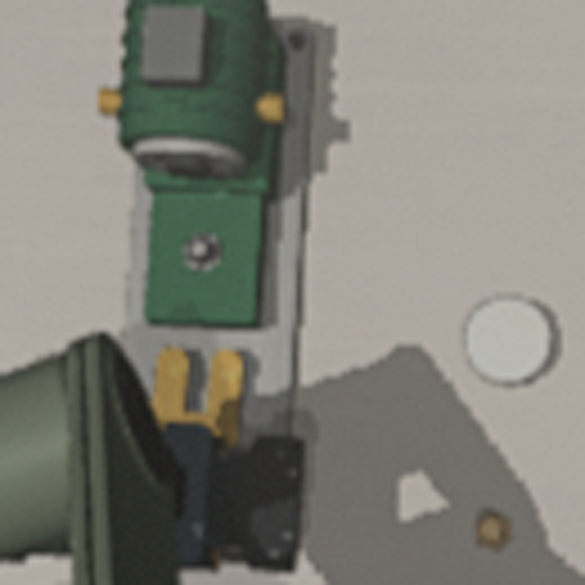

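View pics/w7.png

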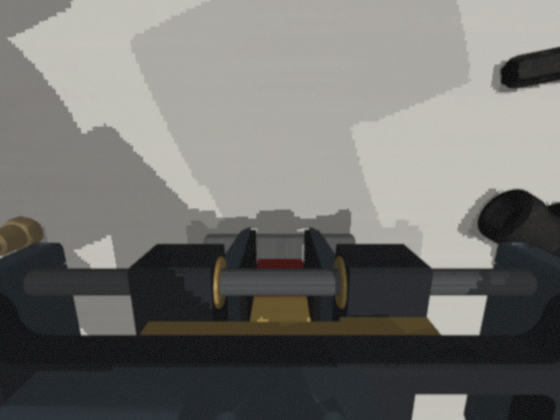

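Both views look right; now a numeric lateral check in the top image: prongs against foot and bolt.

```bash
python3 -c "
from h import *
im=cv2.imread('pics/t7.png')
a=im[175:235,165:215]; cv2.imwrite('pics/c12.png',cv2.resize(a,None,fx=10,fy=10,interpolation=2))"
```

```text
(no output)
```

View pics/c12.png

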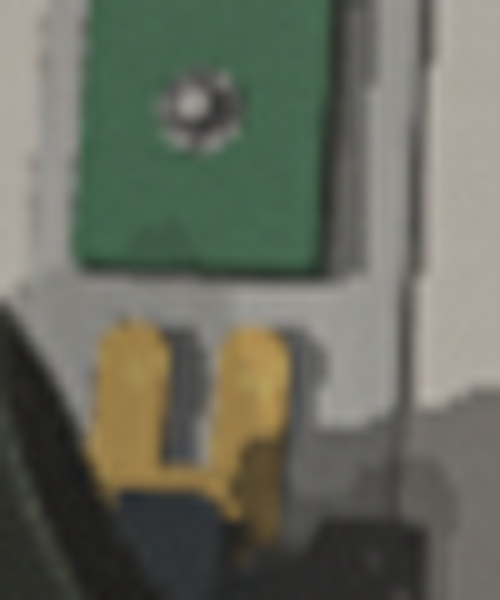

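```bash
python3 -c "
from h import *
im=cv2.imread('pics/t7.png'); C=cam('top')
I=im.astype(np.float32); yel=I[:,:,2]-I[:,:,0]; gn=I[:,:,1]-I[:,:,2]; g=cv2.cvtColor(im,cv2.COLOR_BGR2GRAY).astype(np.float32)
f=lambda x,y:(165+(x+.5)/10-.5,175+(y+.5)/10-.5)
for n,p,q,z,img,h in [('prongL out',(98,350),(93,460),34.7,yel,2),('prongL in',(168,350),(163,450),34.7,yel,2),('prongR in',(221,350),(212,450),34.7,yel,2),('prongR out',(290,360),(287,430),34.7,yel,2),('footL',(88,20),(76,240),44,gn,3),('footR',(333,20),(322,240),44,gn,2),('footfront',(85,262),(315,270),44,gn,3)]:
    a,b,r=edge(img,f(*p),f(*q),h); A,B=ray(C,*a,z),ray(C,*b,z); d=B-A
    print(n,a.round(1),b.round(1),r.round(2),A.round(1),B.round(1),np.degrees(np.arctan2(d[1],d[0])).round(1))
print('nub',ray(C,*f(193,103),57),'washer',ray(C,*f(200,110),45))
# predicted
y=np.radians(-.83); X=np.array([np.cos(y),np.sin(y)])
gap=np.array([587.6,192.55])
print('pred foot corners',proj(C,[[*(gap+35*np.array([-X[1],X[0]])),44],[*(gap-35*np.array([-X[1],X[0]])),44]]))
tip=np.array([467.7,194.65])+(11.7+94)*X
print('tip pred',tip, proj(C,[[*tip,34.7]]))
"
```

```text
prongL out [174.6 209.6] [173.2 220.5] 0.12 [562.9 219.4  34.7] [531.7 221.7  34.7] 175.8
prongL in [181.8 209.6] [180.5 219.5] 0.08 [563.3 199.1  34.7] [534.9 201.   34.7] 176.2
prongR in [186.7 209.6] [185.5 219.5] 0.09 [563.8 185.3  34.7] [535.2 186.9  34.7] 176.8
prongR out [193.6 210.6] [193.2 217.5] 0.0 [561.5 165.6  34.7] [541.4 165.4  34.7] -179.5
footL [173.4 176.6] [171.7 198.5] 0.07 [656.6 226.   44. ] [593.  227.2  44. ] 179.0
footR [197.7 176.5] [196.2 198.5] 0.05 [658.4 157.1  44. ] [594.7 158.1  44. ] 179.1
footfront [173. 201.] [196.  201.8] 0.0 [586.  222.9  44. ] [585.3 158.   44. ] -90.6
nub [630.57690654 192.04032376  57.        ] washer [631.06642106 192.70949957  45.        ]
pred foot corners [[171.44987951 200.20961776]
 [196.22101214 201.18105707]]
tip pred [573.38890957 193.11885875] [[184.07896021 206.16456291]]
```

```bash
python3 -c "
from h import *
im=cv2.imread('pics/w7.png')
a=im[225:325,215:345]; cv2.imwrite('pics/c13.png',cv2.resize(a,None,fx=6,fy=6,interpolation=2))"
```

```text
(no output)
```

View pics/c13.png

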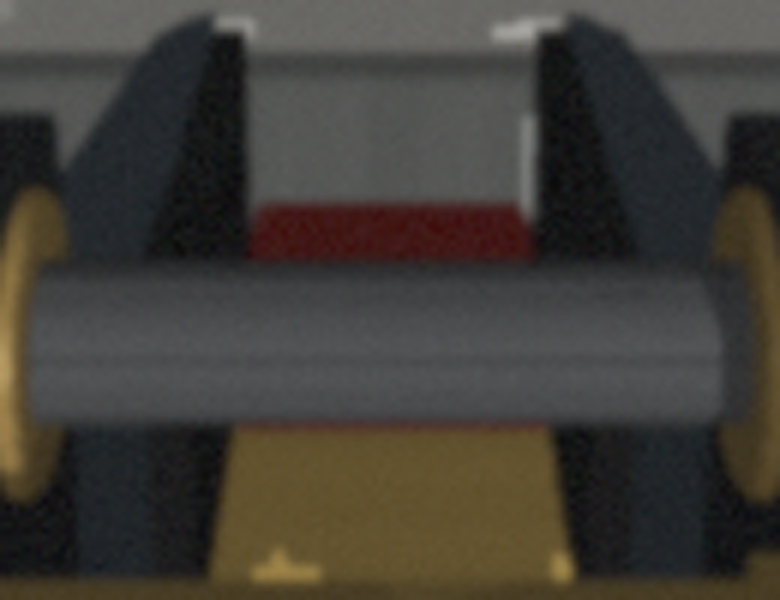

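The tab edge and the bed plate edge are both square to the tool. The two lateral estimates are +0.4 (wrist) and -0.8 mm (top), both within the 2 mm slot play. I'll lower to the bed plate and feel for contact.

Request:
play_rows --pt "0 0 -6 0 1" --pt "0 0 -6 0 1" --pt "0 0 -3 0 1" --pt "0 0 0 0 1" --pt "0 0 0 0 1"

```text
time_s: 12.12
ee_pos: [467.4, 194.5, 35.3]
ee_rot: [180.0, 0.0, 179.2]
force: [0.8, 0.1, -1.6]
gripper_width: 29.6
```

Request:
play_rows --pt "0 0 -0.5 0 1" --pt "0 0 -0.5 0 1" --pt "0 0 0 0 1" --pt "0 0 0 0 1"

```text
time_s: 12.62
ee_pos: [467.3, 194.6, 34.4]
ee_rot: [180.0, 0.0, 179.2]
force: [0.3, 0.2, -1.3]
gripper_width: 29.7
```

Request:
play_rows --pt "0 0 -0.3 0 1" --pt "0 0 -0.2 0 1" --pt "0 0 0 0 1"

```text
time_s: 13.0
ee_pos: [467.3, 194.6, 34.2]
ee_rot: [180.0, 0.0, 179.2]
force: [-2.0, 0.0, 4.7]
gripper_width: 29.5
```

The bed plate was felt at z ≈ 34.2, as predicted. I'll raise 0.5 mm and enter the gap.

Request:
play_rows --pt "0 0 0.5 0 1" --pt "3 0 0 0 1" --pt "4 0 0 0 1" --pt "4 -0.1 0 0 1" --pt "4 -0.1 0 0 1" --pt "4 -0.1 0 0 1" --pt "4 0 0 0 1" --pt "2 0 0 0 1" --pt "0 0 0 0 1" --pt "0 0 0 0 1"

```text
time_s: 14.25
ee_pos: [491.0, 194.1, 34.3]
ee_rot: [-180.0, -0.2, 179.2]
force: [-4.6, -0.2, 5.9]
gripper_width: 29.4
```

```bash
python3 -c "
from h import *
look('scene','s8');look('top','t8')
a=cv2.imread('pics/s8.png')[110:210,150:270]; b=cv2.imread('pics/t8.png')[160:260,150:220]
cv2.imwrite('pics/c14.png',np.hstack([cv2.resize(a,None,fx=4.2,fy=4.2,interpolation=2),cv2.resize(b,None,fx=4.2,fy=4.2,interpolation=2)]))"
```

```text
14.25 [490.99 194.06  34.25] [-1.7998e+02 -1.6000e-01  1.7916e+02] [-4.61 -0.21  5.92] 29.41
14.3 [490.97 194.04  34.25] [-1.7998e+02 -1.6000e-01  1.7916e+02] [-4.91  0.33  5.96] 29.6
```

View pics/c14.png

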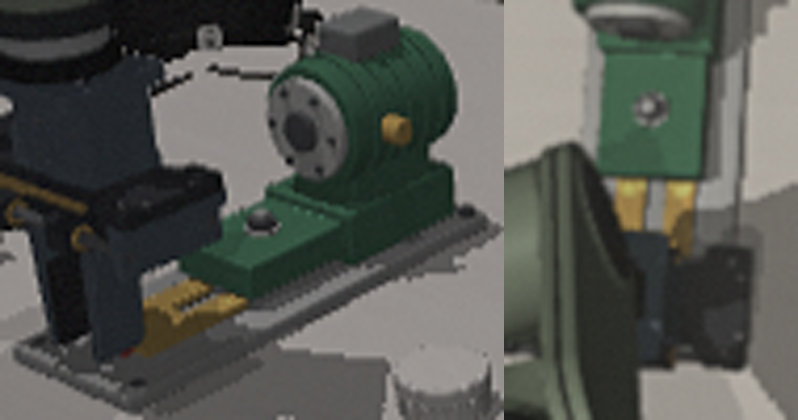

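The tips are in the gap and look centred in both views. The shim presses on the bed at about 6 N, so I'll ease up before going on.

Request:
play_rows --pt "0 0 0.5 0 1" --pt "0 0 0.3 0 1" --pt "0 0 0 0 1" --pt "0 0 0 0 1"

```text
time_s: 14.85
ee_pos: [492.4, 194.2, 34.9]
ee_rot: [180.0, -0.0, 179.2]
force: [-0.2, -0.4, -2.3]
gripper_width: 29.4
```

Request:
play_rows --pt "4 -0.1 0 0 1" --pt "4 0 0 0 1" --pt "4 -0.1 0 0 1" --pt "4 0 0 0 1" --pt "4 -0.1 0 0 1" --pt "0 0 0 0 1" --pt "0 0 0 0 1"

```text
time_s: 15.72
ee_pos: [512.1, 193.9, 35.0]
ee_rot: [-180.0, -0.0, 179.2]
force: [-0.1, 0.5, -2.9]
gripper_width: 29.4
```

Request:
play_rows --pt "3 0 0 0 1" --pt "3 -0.1 0 0 1" --pt "3 0 0 0 1" --pt "3 -0.1 0 0 1" --pt "3 0 0 0 1" --pt "0 0 0 0 1" --pt "0 0 0 0 1"

```text
time_s: 16.6
ee_pos: [527.1, 193.7, 35.0]
ee_rot: [-180.0, -0.0, 179.2]
force: [0.3, -1.3, -3.2]
gripper_width: 29.4
```

Request:
play_rows --pt "3 0 0 0 1" --pt "3 -0.1 0 0 1" --pt "3 0 0 0 1" --pt "3 -0.1 0 0 1" --pt "1 0 0 0 1" --pt "0 0 0 0 1" --pt "0 0 0 0 1"

```text
time_s: 17.48
ee_pos: [540.1, 193.5, 35.1]
ee_rot: [180.0, -0.0, 179.2]
force: [0.1, -0.2, -1.9]
gripper_width: 29.6
```

```bash
python3 -c "
from h import *
look('scene','s9');look('top','t9')
a=cv2.imread('pics/s9.png')[110:210,150:270]; b=cv2.imread('pics/t9.png')[160:260,150:220]
cv2.imwrite('pics/c15.png',np.hstack([cv2.resize(a,None,fx=4.2,fy=4.2,interpolation=2),cv2.resize(b,None,fx=4.2,fy=4.2,interpolation=2)]))"
```

```text
17.475 [540.13 193.49  35.05] [ 1.8000e+02 -1.0000e-02  1.7918e+02] [ 0.07 -0.16 -1.93] 29.59
17.525 [540.12 193.5   35.06] [ 1.8000e+02 -1.0000e-02  1.7918e+02] [-0.22  0.49 -2.2 ] 29.5
```

View pics/c15.png

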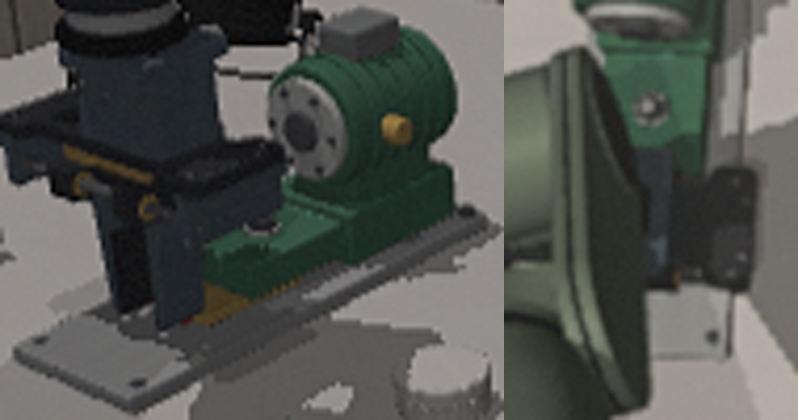

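Astride the bolt and free of contact forces. I'll settle 0.5 mm lower and push into the plunger zone in small steps.

Request:
play_rows --pt "0 0 -0.4 0 1" --pt "2 0 0 0 1" --pt "2 0 0 0 1" --pt "2 -0.1 0 0 1" --pt "2 0 0 0 1" --pt "2 0 0 0 1" --pt "0 0 0 0 1" --newtons 50

```text
time_s: 18.45
ee_pos: [549.7, 193.2, 34.4]
ee_rot: [-180.0, -0.1, 179.2]
force: [-3.3, -0.8, -2.1]
gripper_width: 29.5
```

Request:
play_rows --pt "1.5 0 0 0 1" --pt "1.5 0 0 0 1" --pt "1.5 -0.1 0 0 1" --pt "1.5 0 0 0 1" --pt "0 0 0 0 1"

```text
time_s: 19.08
ee_pos: [556.7, 193.3, 34.6]
ee_rot: [180.0, 0.0, 179.2]
force: [-1.1, 0.4, -3.4]
gripper_width: 29.4
```

Request:
play_rows --pt "1 0 0 0 1" --pt "1 0 0 0 1" --pt "1 0 0 0 1" --pt "0 0 0 0 1"

```text
time_s: 19.58
ee_pos: [559.5, 193.3, 34.7]
ee_rot: [180.0, 0.0, 179.2]
force: [-1.4, -0.0, -2.8]
gripper_width: 29.2
```

Request:
play_rows --pt "0.7 0 0 0 1" --pt "0.7 0 0 0 1" --pt "0.7 0 0 0 1" --pt "0 0 0 0 1"

```text
time_s: 20.08
ee_pos: [561.5, 193.4, 34.7]
ee_rot: [180.0, 0.0, 179.2]
force: [-1.2, 0.0, -3.2]
gripper_width: 29.3
```

Request:
play_rows --pt "0.6 0 0 0 1" --pt "0.6 0 0 0 1" --pt "0 0 0 0 1"

```text
time_s: 20.45
ee_pos: [562.7, 193.3, 34.7]
ee_rot: [180.0, 0.0, 179.2]
force: [-1.4, -0.7, -2.4]
gripper_width: 29.6
```

Request:
play_rows --pt "0.5 0 0 0 1" --pt "0.5 0 0 0 1" --pt "0 0 0 0 1"

```text
time_s: 20.82
ee_pos: [563.6, 193.3, 34.7]
ee_rot: [180.0, 0.0, 179.2]
force: [-1.5, -0.7, -5.1]
gripper_width: 29.5
```

Request:
play_rows --pt "0.4 0 0 0 1" --pt "0.4 0 0 0 1" --pt "0 0 0 0 1"

```text
time_s: 21.2
ee_pos: [564.0, 193.3, 34.6]
ee_rot: [-180.0, -0.0, 179.2]
force: [-2.7, 0.3, -3.0]
gripper_width: 29.3
```

```bash
python3 -c "
from h import *
look('wrist','w10');look('scene','s10');
a=cv2.imread('pics/s10.png')[130:210,150:270]; b=cv2.imread('pics/w10.png')[225:325,215:345]
cv2.imwrite('pics/c16.png',cv2.resize(a,None,fx=6,fy=6,interpolation=2));cv2.imwrite('pics/c17.png',cv2.resize(b,None,fx=6,fy=6,interpolation=2))"
```

```text
21.2 [564.03 193.28  34.64] [-1.8000e+02 -4.0000e-02  1.7917e+02] [-2.72  0.26 -2.99] 29.26
21.25 [564.03 193.32  34.63] [-1.8000e+02 -4.0000e-02  1.7918e+02] [-3.71  0.08 -2.87] 29.39
```

View pics/c16.png

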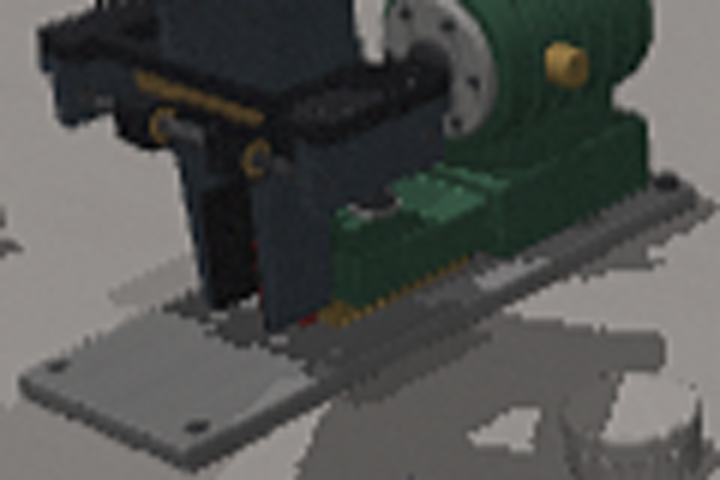

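View pics/c17.png

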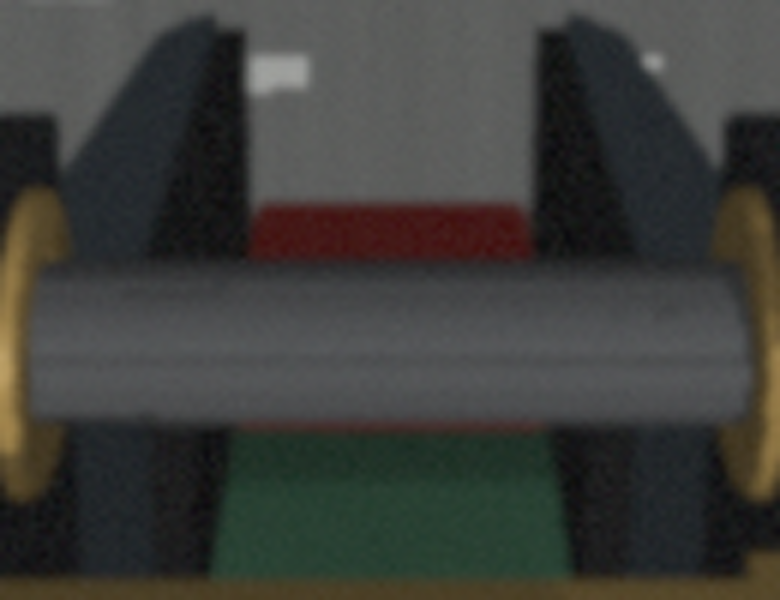

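No slip: the tab sits at the same pixels in the wrist view as before (row 205). The force is starting to rise near the expected home position, so I'll push on in small steps to tell sticking from the hard stop.

Request:
play_rows --pt "0.5 0 0 0 1" --pt "0.5 0 0 0 1" --pt "0 0 0 0 1" --pt "0 0 0 0 1"

```text
time_s: 21.8
ee_pos: [564.1, 193.3, 34.6]
ee_rot: [-180.0, -0.1, 179.2]
force: [-6.6, 0.4, -0.6]
gripper_width: 29.4
```

Request:
play_rows --pt "0.5 0 0 0 1" --pt "0.5 0 0 0 1" --pt "0 0 0 0 1" --pt "0 0 0 0 1"

```text
time_s: 22.3
ee_pos: [564.2, 193.3, 34.5]
ee_rot: [-180.0, -0.3, 179.2]
force: [-8.2, 1.4, 0.6]
gripper_width: 29.6
```

Request:
play_rows --pt "0.5 0 0 0 1" --pt "0.5 0 0 0 1" --pt "0.5 0 0 0 1" --pt "0 0 0 0 1" --pt "0 0 0 0 1"

```text
time_s: 22.92
ee_pos: [564.3, 193.2, 34.5]
ee_rot: [-180.0, -0.4, 179.2]
force: [-11.7, 0.6, 1.8]
gripper_width: 29.4
```

Request:
play_rows --pt "0.5 0 0 0 1" --pt "0.5 0 0 0 1" --pt "0.4 0 0 0 1" --pt "0 0 0 0 1" --pt "0 0 0 0 1"

```text
time_s: 23.55
ee_pos: [564.4, 193.2, 34.5]
ee_rot: [-179.9, -0.6, 179.2]
force: [-15.4, 1.6, 4.5]
gripper_width: 29.3
```

Request:
play_rows --pt "0.5 0 0 0 1" --pt "0.4 0 0 0 1" --pt "0 0 0 0 1" --pt "0 0 0 0 1"

```text
time_s: 24.05
ee_pos: [564.4, 193.2, 34.5]
ee_rot: [-179.9, -0.7, 179.2]
force: [-16.8, 1.1, 5.9]
gripper_width: 29.4
```

```bash
python3 -c "
from h import *
look('wrist','w11');
b=cv2.imread('pics/w11.png')[225:325,215:345]
cv2.imwrite('pics/c18.png',cv2.resize(b,None,fx=6,fy=6,interpolation=2))"
```

```text
24.05 [564.37 193.19  34.47] [-179.92   -0.69  179.15] [-16.77   1.11   5.88] 29.4
```

View pics/c18.png

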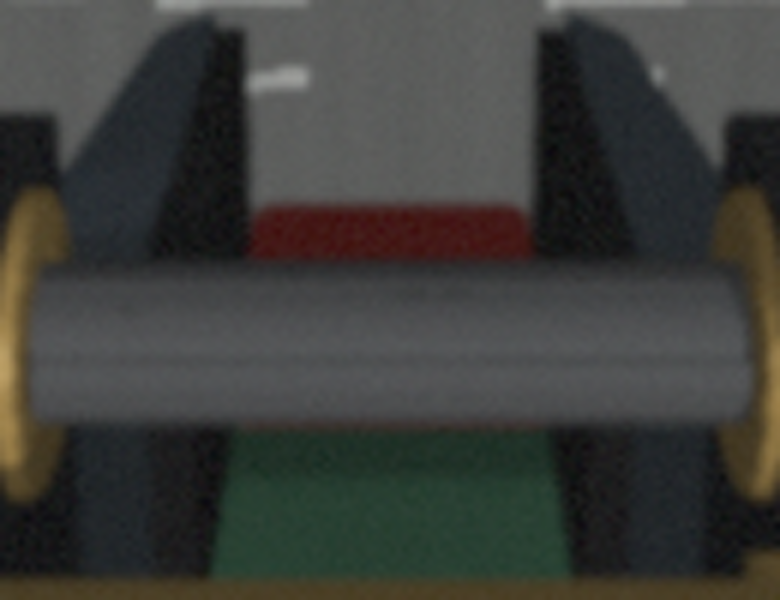

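Firm stop at x = 564.4 (predicted 563.9), holding with 17 N and no slip in the grip. I'll relax the push, set the shim down flat, and release.

Request:
play_rows --pt "-1.2 0 0 0 1" --pt "-1.2 0 0 0 1" --pt "-1.2 0 0 0 1" --pt "-0.6 0 0 0 1" --pt "0 0 -0.2 0 1" --pt "0 0 0 0 1" --pt "0 0 0 0 1"

```text
time_s: 24.98
ee_pos: [564.3, 193.3, 34.5]
ee_rot: [-180.0, -0.2, 179.2]
force: [-7.6, -0.0, -0.5]
gripper_width: 29.4
```

Request:
play_rows --pt "-0.7 0 -0.2 0 1" --pt "-0.5 0 -0.2 0 1" --pt "0 0 0 0 1" --pt "0 0 0 0 1"

```text
time_s: 25.48
ee_pos: [564.2, 193.3, 34.3]
ee_rot: [-180.0, -0.1, 179.2]
force: [-5.8, -0.1, -0.3]
gripper_width: 29.5
```

Request:
play_rows --pt "0 0 0 0 1" --pt "0 0 0 0 1" --pt "0 0 0 0 0.6" --pt "0 0 0 0 0.4" --pt "0 0 0 0 0.2" --pt "0 0 0 0 0.1" --pt "0 0 0 0 0.1" --pt "0 0 0 0 0.1" --newtons 8

```text
time_s: 26.48
ee_pos: [564.8, 193.3, 34.0]
ee_rot: [180.0, 0.0, 179.2]
force: [-0.6, 0.2, 0.6]
gripper_width: 81.0
```

```bash
python3 -c "
from h import *
look('wrist','w12');look('scene','s12')
b=cv2.imread('pics/w12.png')[225:325,215:345]
cv2.imwrite('pics/c19.png',cv2.resize(b,None,fx=6,fy=6,interpolation=2))
a=cv2.imread('pics/s12.png')[130:210,150:270];cv2.imwrite('pics/c20.png',cv2.resize(a,None,fx=6,fy=6,interpolation=2))"
```

```text
26.475 [564.8  193.34  34.04] [180.     0.   179.18] [-0.63  0.24  0.58] 80.98
26.525 [564.8  193.32  34.05] [1.7999e+02 1.0000e-02 1.7917e+02] [ 0.49 -0.73 -0.54] 81.89
```

View pics/c19.png

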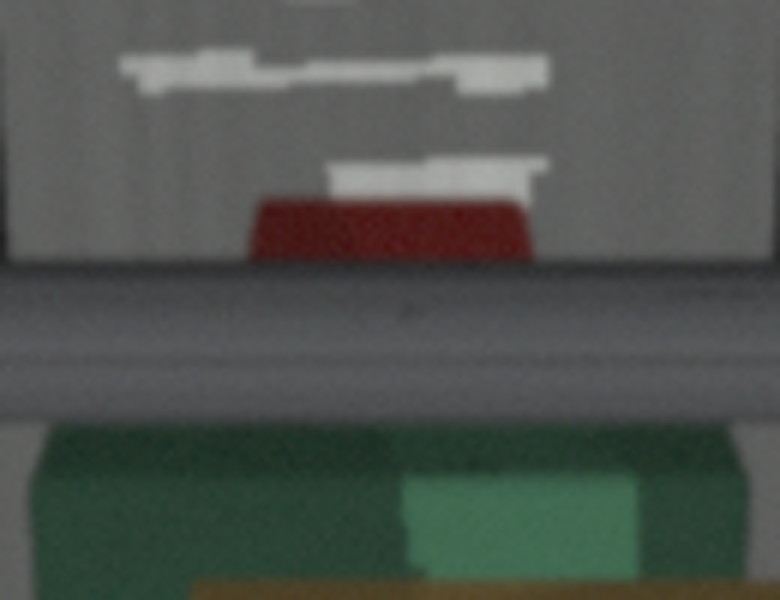

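View pics/c20.png

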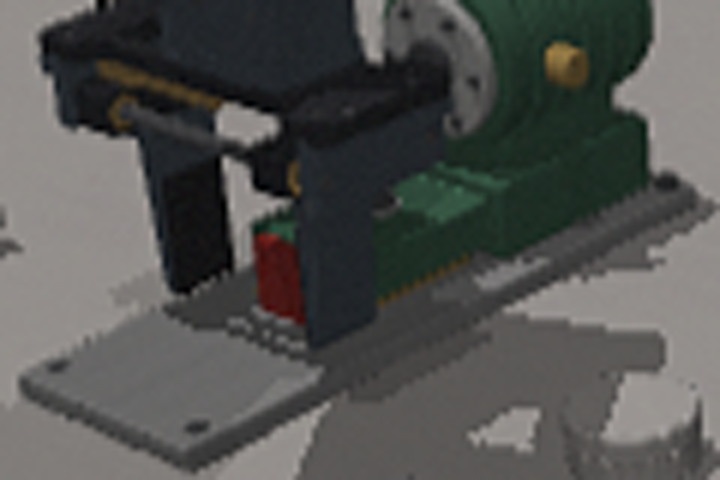

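Released: the tab stands square before the foot. I'll retreat straight up and look from above.

Request:
play_rows --pt "0 0 8 0 0" --pt "0 0 25 0 0" --pt "0 0 45 0 0" --pt "0 0 50 0 0" --pt "0 0 50 0 0" --pt "0 0 16 0 0" --pt "25 0 0 0 0" --pt "25 0 0 0 0" --pt "0 0 0 0 0" --pt "0 0 0 0 0" --pt "0 0 0 0 0"

```text
time_s: 27.95
ee_pos: [613.8, 193.3, 227.9]
ee_rot: [-180.0, -0.1, 179.2]
force: [-0.8, -0.3, 0.2]
gripper_width: 91.5
```

```bash
python3 -c "
from h import *
im=look('wrist','w13');look('scene','s13')
_,C=load('w13')
a=im[120:220,220:345]; cv2.imwrite('pics/c21.png',cv2.resize(a,None,fx=6,fy=6,interpolation=2))
a=cv2.imread('pics/s13.png')[130:290,150:390];cv2.imwrite('pics/c22.png',cv2.resize(a,None,fx=3.3,fy=3.3,interpolation=2))"
```

```text
27.95 [613.82 193.32 227.9 ] [-1.7999e+02 -6.0000e-02  1.7919e+02] [-0.81 -0.3   0.23] 91.51
28.0 [613.99 193.35 228.1 ] [-1.8000e+02 -3.0000e-02  1.7919e+02] [-0.12  0.7   0.19] 91.07
```

View pics/c21.png

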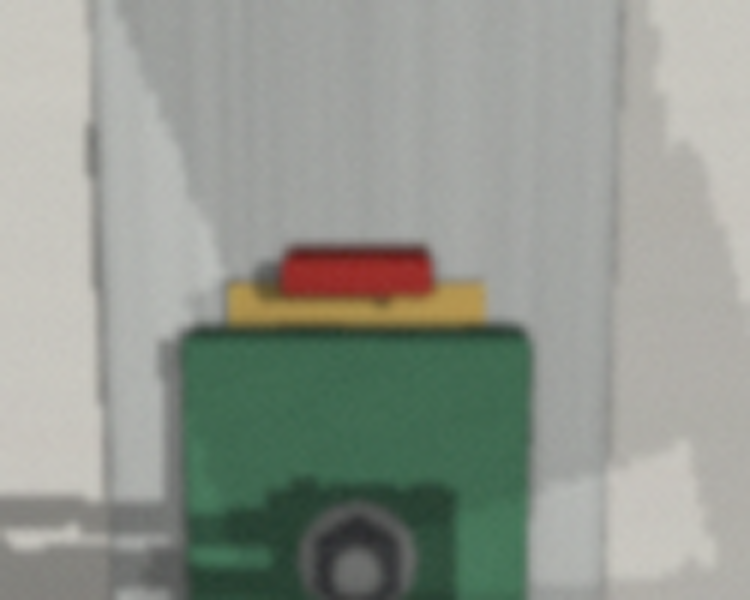

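View pics/c22.png

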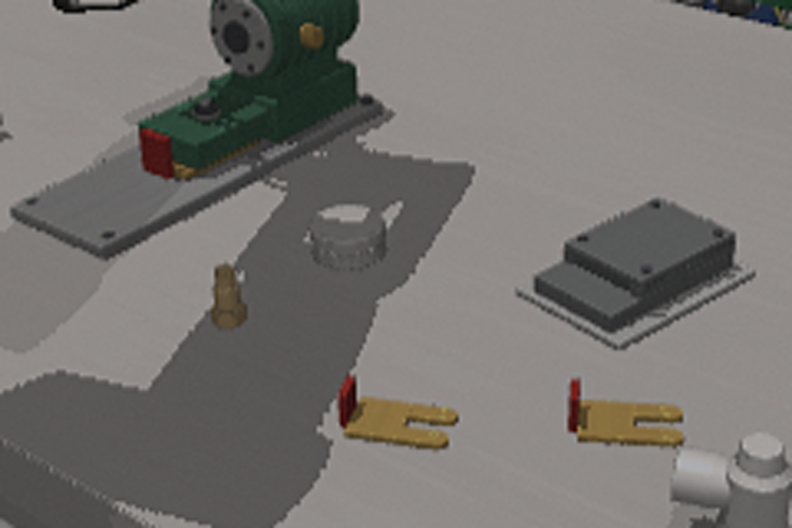

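Red tab at crop rows 250-295, parallel to the foot edge at row 330; nothing else has moved. I'll measure the tab-to-foot distance.

```bash
python3 -c "
from h import *
im,C=load('w13')
I=im.astype(np.float32); gr=I[:,:,1]; yel=I[:,:,2]-I[:,:,0]; gn=I[:,:,1]-I[:,:,2]
f=lambda x,y:(220+(x+.5)/6-.5,120+(y+.5)/6-.5)
for n,p,q,z,img in [('tab rear top',(290,250),(425,250),48,yel),('tab front top',(290,294),(425,297),48,gr),('plate L',(228,290),(228,318),18,yel),('plate R',(486,290),(486,318),18,yel),('foot front',(200,328),(515,330),44,gn),('footL',(186,350),(190,450),44,gn),('footR',(528,350),(526,450),44,gn)]:
    a,b,r=edge(img,f(*p),f(*q),2); A,B=ray(C,*a,z),ray(C,*b,z); d=B-A
    print(n,r.round(2),A.round(1),B.round(1),np.degrees(np.arctan2(d[1],d[0])).round(2))
"
```

```text
tab rear top 0.03 [570.9 180.6  48. ] [571.2 206.4  48. ] 89.24
tab front top 0.09 [579.7 180.4  48. ] [579.7 206.4  48. ] 90.16
plate L 0.0 [580.7 166.2  18. ] [586.6 165.9  18. ] -1.99
plate R 0.0 [581.6 219.9  18. ] [587.4 219.9  18. ] 0.14
foot front 0.12 [585.8 162.4  44. ] [586.6 224.1  44. ] 89.28
footL 0.05 [589.7 159.   44. ] [609.7 158.5  44. ] -1.44
footR 0.0 [590.8 226.9  44. ] [610.7 226.7  44. ] -0.62
```

The tab measures about -11 mm from the foot front (home is -12, measurement about ±1). It is centred within 0.3 mm and square within 1°. I'll hand in.

```bash
python3 -c "
from h import *
print(env.job_done())"
```

```text
the job is handed in; nothing more can be done
None
```

The shim is in the gap under the pump foot, astride the bolt and pushed home. I handed the job in at about 28 s with the gripper open and clear above. No verdict is reported, so the result below is from my own checks.

**What I did:** I gripped the red tab across its 30 mm width and drew the shim straight and level out of the holder. I carried it over the tin and the adapter, felt for the bed plate, then slid it in. It came to a firm stop at x = 564.4 mm (563.9 predicted). I pushed up to 17 N in small steps to be sure it was not just sticking, eased off, released, and backed straight up.

**Last checks:**
- **Position:** the tab centre measured about -11 mm from the foot front against -12 mm for home. That is within the roughly 1 mm camera error.
- **Fit:** the shim is centred in the foot to about 0.2 mm and square to about 1°. The last camera view shows it flat under the foot.
- **Surroundings:** the tin, adapter, valve and both look-alike shims look undisturbed.

**What disagreed or was off:**
- The top camera and wrist camera disagreed by about 1 mm sideways before entry, still within the slot's 2 mm play each side.
- The shim briefly pressed on the bed plate with about 6 N at entry, which I corrected.
- The plunger resisted less than you described, about 1 to 4 N until the stop.

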